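# Switch over the interlocked air station

### The arm

A 7-joint arm with a two-finger parallel gripper is mounted at the origin on a cart in front of the work surface, level with it; the furniture and walls round the work are solid. World frame = base frame: x ahead of the robot, y to its left, z up, the work surface at z = 0. Lengths are in mm, angles in rad, forces in N, time in s.
With the tool pointing down it reaches from about 425 to 925 mm from the base axis. Payload 6.8 kg.
Tool frame: the origin (TCP) lies between the finger pads, 19 mm behind the fingertips; this is the grasp point; z points along the fingers, y is the line along which they close (so a half turn about z gives the same grasp; the last joint's range is limited). The gripper opens to 85 mm and grips with 20 to 120 N. Pads are 22 mm wide; open, the fingers measure 114 mm over their backs; the gripper's body (76 mm by 85 mm) begins 54 mm behind the grasp point. The pads swing forward as they close: fully open they stand 13 mm farther back than shut.
Start: joints at [-0.108, 0.477, 0.022, 1.555, -0.011, 1.109, -0.083], TCP at [675.016, 0.006, 250.008] pointing down, gripper open.
Joint ranges: [-2.96, 2.96], [-0.34, 2.1], [-1.41, 1.46], [0.24, 2.44], [-1.37, 4.51], [0.17, 1.92], [-2.96, 2.96]. Speed limits (rad/s): [2.39, 2.39, 3.14, 3.14, 3.14, 3.14, 3.14].

### API

Orientations are given as a unit quaternion [x, y, z, w].
In Python, from station import r, vision, hand_in gives the robot as it stands.
- The arm moves only by the shell command python3 -m inch 'ROWS' [FORCE]. ROWS is JSON, a list of rows, each an object with "offset": the shift along the tool's x, y, z in cm, a list of three; "turn": the turn, a rotation vector about the tool's x, y, z in rad, a list of three; "hand": the opening, from 0 (shut) to 1 (fully open). A call has 1 to 8 rows; each row is the pose to reach, as a shift and turn from the pose commanded when the call began, along the tool's axes at that moment; what a row does not reach only later rows make up. A row lasts 1/12 s, in which the tool goes at most 41.7 mm and 7.16 degrees, less where a joint would pass 70% of its speed; a pose out of reach is approached as far as the arm can. A call with a gripper value outside its range is refused whole. The fingers move at their own pace and stop on an object; FORCE is the grip in N (left out, the last holds). Time passes only in rows, so rows that repeat a pose let the fingers close. It gives the time, the measured TCP pose, the force, the opening and the grip force at its end, in the units of the state.
- r.state(): the state, without advancing time (a new reading comes with each control period).
- vision.capture(name): name is "side" or "top" or "wrist"; returns (picture, depth): 400x640x3 uint8, red, green, blue; 400x640 float32, mm along the optical axis (not along the pixel's ray), 0 where there is no reading.
- vision.camera_model(name): a dict with "fx", "fy", "cx", "cy" (pixels), "dist_coeffs" ([k1, k2, p1, p2, k3] as OpenCV has them; the pictures are not rectified), "R" (3x3) and "t" (3): a world point X has camera coordinates R X + t. Camera axes: x right, y down, z forward; pixel columns grow to the right and rows downward; lengths in mm; the calibration is good to about 2 mm. A picture is of the moment at which its call begins: read the wrist's pose just before it. camera_model takes no time and is no camera call; for the wrist camera it gives the pose at the moment of the call.
- hand_in(): hands the job in; it is judged then, once.
The state is a dict: "time_s": time; "joint_pos": joint angles; "qd": joint speeds; "joint_torque": joint torques, N m; "tool_pos": TCP position; "orientation": TCP orientation; "force": force on the tool from outside, world axes, zero at the start; "torque": the same for the moment, N m; "opening": opening from 0.0 (shut) to 1.0 (fully open); "gripper_force": force on a finger pad.
Only numpy, scipy, OpenCV 4.12 (cv2) and the standard library are available. Lean on these libraries where they do the work, as an engineer would, in place of code of your own. Each camera call takes 0.05 s, during which the arm holds its last target. There are 200 camera calls.

### The job

Switch the spray-gun air station over: swing the long isolator lever clockwise (seen from above) until it is fully home against its stop, then swing the short selector lever counter-clockwise until it too is fully home. The selector stays locked until the isolator is really at its stop, so feel for it; never force either lever (keep the push at a lever's post below about 12 N) and leave the other things on the table where they are.

Things in the scene. Friction and masses are not known exactly. Their poses are not given: they have to be found in the camera images.
- station: Air station, fixed on the worktop: foot plate 150 x 230 x 8 mm under a grey casing 126 x 206 mm, top at z = 50 mm. Origin: centre of the underside; x points to the side with two brass ports (away from the robot, give or take 0.35 rad), y to the isolator's side, z up. Round gauge on the -x face. Vertical shafts: isolator at (0, +41.5 mm), selector at (0, -41.5 mm) in this frame.
- casing: The grey casing of the station, with the fixed stops hidden inside; same origin and axes as the station.
- isolator: Long lever on the +y shaft: steel bar 16 mm wide, top at z = 64 mm, with a round upright post near its end. Origin on the shaft at worktop height; x along the lever to the post. Starts 150 deg from the station's x (or up to 0.2 rad clockwise of that); turns clockwise from above to a hard stop 0.95 to 1.55 rad from the 150 deg, different every time and to be felt, not seen.
- isolator_grip (a point): Point on the axis of the isolator's post (free-spinning, 14 mm diameter, z = 64 to 104 mm, 70 mm from the shaft) at z = 90 mm, a good TCP height: fingertips clear the bar. Turning takes about 3 N here; it stays where it is left. Only within about 0.04 rad of its stop does it free the selector. More than about 18 N here against the stop does damage.
- selector: Short lever on the -y shaft: steel bar 22 mm wide, top at z = 64 mm, with a thick round upright post at its end. Origin on the shaft at worktop height; x along the lever to the post. Starts at -150 deg from the station's x; turns counter-clockwise from above by 1.2 rad, to -81 deg, to a hard stop. Until the isolator is home it gives only about 0.03 rad.
- selector_grip (a point): Point on the axis of the selector's post (free-spinning, 22 mm diameter, z = 64 to 96 mm, 50 mm from the shaft) at z = 86 mm. When free, turning takes about 3 N here and the lever stays where it is left. More than about 20 N here against the interlock or the stop does damage.
- tin: Bystander: small round lever-lid tin, 68 mm diameter, 79 mm high, origin under its centre.
- cup: Bystander: clear tapered mixing cup, 72 mm at the rim, 95 mm high, origin under its centre.
- bottle: Bystander: slim white bottle with nozzle cap, 50 mm diameter, 159 mm high, origin under its centre.
- tape: Bystander: flat roll of masking tape, 98 mm diameter, 25 mm high, origin under its centre.
- air_cap: Bystander: small spray-gun air cap, 34 mm diameter, 25 mm high, origin under its centre.
- label_roll: Bystander: white label roll, 68 mm diameter, 62 mm high, standing on end, origin under its centre.

How it is judged:
By the outcome, as a careful person would: the job done as asked, in the order asked, and still so for the second after the job is handed in, with the robot touching nothing.
It also fails if it takes over 64 s, if anything falls off the work surface, if the arm or the gripper's body presses on something with over 40 N, if the wrist force passes 120 N, or if a joint passes its speed limit or range.

## Working session

There is one attempt and no reset: what is moved stays moved. The work goes in short steps, Python scripts to look and compute and a shell command to move; the robot and the scene stay as the last step left them, time stands still between calls to the robot, and variables do not carry over. Pictures are saved under pics/ and viewed, at most 10 in all, crops included, and the job is handed in when it is done.

```bash
mkdir -p pics; ls; python3 - <<'E'
from station import r, vision
import cv2, numpy as np
for n in ("top","side"):
    p,d=vision.capture(n); cv2.imwrite(f"pics/{n}0.png",p[...,::-1]); np.savez(f"pics/{n}0.npz",p=p,d=d)
    m=vision.camera_model(n); print(n,m)
s=r.state();print(s["time_s"],s["tool_pos"],s["orientation"],s["force"],s["opening"])
E
```

```text
pics
top {'fx': 434.62093560822484, 'fy': 434.62093560822484, 'cx': 312.75305873400464, 'cy': 207.81783836898222, 'dist_coeffs': array([-0.08836996,  0.        ,  0.        ,  0.        ,  0.        ]), 'R': array([[ 0.01409174, -0.99989948, -0.00156387],
       [-0.99232916, -0.01379291, -0.12285194],
       [ 0.12281802,  0.00328307, -0.99242378]]), 't': array([  -5.10094982,  573.38176035, 1494.72192975])}
side {'fx': 372.8716344521592, 'fy': 372.8716344521592, 'cx': 319.9177464715558, 'cy': 197.56898055769997, 'dist_coeffs': array([0.00114789, 0.        , 0.        , 0.        , 0.        ]), 'R': array([[-0.99322704, -0.1156507 ,  0.01117838],
       [-0.05978766,  0.42622006, -0.90264162],
       [ 0.09962668, -0.8971964 , -0.43024778]]), 't': array([ 589.31691172,   97.22569845, 1067.75079467])}
0.1 [ 6.74483432e+02 -1.53731300e-02  2.49107547e+02] [ 7.07097562e-01  7.07115490e-01 -6.46794565e-04 -5.50090310e-04] [ 0.32188531 -0.08938895  0.32765634] 1.001423465234334
```

View pics/top0.png

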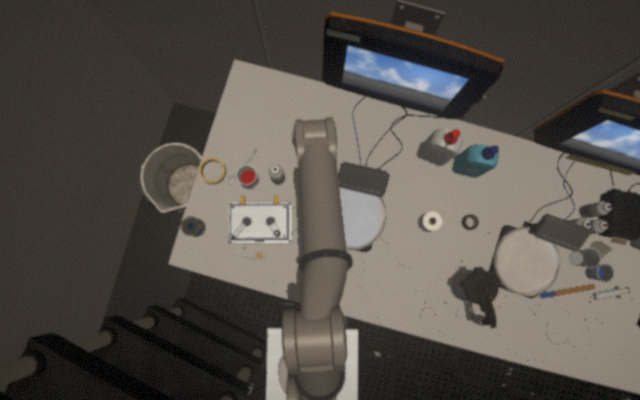

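The station is at about (260,222), with the ports facing up in the picture (world +x). The tape (212,170), tin (248,177) and bottle (277,172) are behind it, and the arm is to its right. I'll zoom in.

```bash
cat > h.py <<'E'
import cv2, numpy as np
from station import r, vision
def ray(m,u,v):
    K=np.array([[m["fx"],0,m["cx"]],[0,m["fy"],m["cy"]],[0,0,1]])
    a=cv2.undistortPoints(np.array([[[u,v]]],float),K,m["dist_coeffs"])[0,0]
    d=m["R"].T@np.array([a[0],a[1],1]); return -m["R"].T@m["t"],d
def at_z(m,u,v,z):
    o,d=ray(m,u,v); return o+d*(z-o[2])/d[2]
def proj(m,X):
    K=np.array([[m["fx"],0,m["cx"]],[0,m["fy"],m["cy"]],[0,0,1]])
    return cv2.projectPoints(np.array(X,float).reshape(-1,1,3),cv2.Rodrigues(m["R"])[0],m["t"],K,m["dist_coeffs"])[0][:,0]
E
python3 - <<'E'
from h import *
p=np.load("pics/top0.npz")["p"]; cv2.imwrite("pics/c1.png",cv2.resize(p[150:270,180:320][...,::-1],None,fx=5,fy=5,interpolation=cv2.INTER_CUBIC))
m=vision.camera_model("top")
for u,v in((230,203),(290,203),(289,243),(230,243)): print(at_z(m,u,v,50).round())
E
```

```text
[585. 293.  50.]
[587.  83.  50.]
[448.  83.  50.]
[445. 288.  50.]
```

View pics/c1.png

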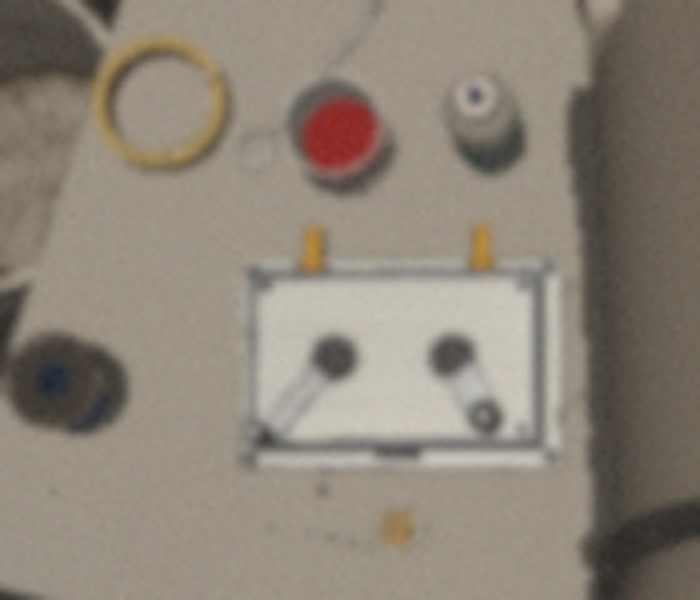

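View pics/side0.png

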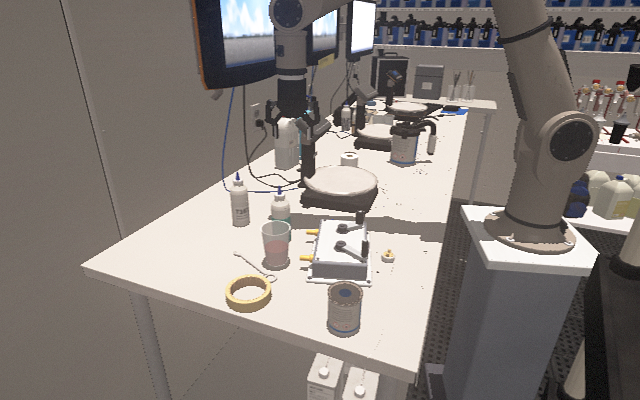

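```bash
python3 - <<'E'
from h import *
m=vision.camera_model("top")
for n,c,z in(("iso shaft",(335,357),68),("sel shaft",(452,355),68),("iso post",(264,433),104),("sel post",(486,414),96),("port1",(313,270),35),("port2",(482,270),35),
 ("tin?",(50,380),79),("cup",(340,135),95),("bottle",(474,96),159),("tape",(162,103),25),("cap",(397,527),25)):
    u=180+(c[0]+.5)/5-.5; v=150+(c[1]+.5)/5-.5; print(n,at_z(m,u,v,z).round(1))
w=vision.camera_model("wrist"); print(w["R"].round(3),w["t"],w["fx"], -w["R"].T@w["t"])
E
```

```text
iso shaft [520.5 229.7  68. ]
sel shaft [523.1 149.1  68. ]
iso post [465.5 270.2 104. ]
sel post [481.  122.3  96. ]
port1 [585.  252.5  35. ]
port2 [586.6 132.8  35. ]
tin? [500.7 424.1  79. ]
cup [670.5 227.2  95. ]
bottle [685.1 129.9 159. ]
tape [706.2 368.   25. ]
cap [405.4 189.1  25. ]
[[ 1.    -0.    -0.002]
 [ 0.    -0.958  0.287]
 [-0.002 -0.287 -0.958]] [-673.4381218   -36.72119153  379.29545686] 322.51600279718497 [674.0831204   73.68624593 372.71259349]
```

```bash
python3 -m inch '[{"offset":[3,-2.5,0],"turn":[0,0,0],"hand":0.4},{"offset":[6,-5,0],"turn":[0,0,0],"hand":0.4},{"offset":[9,-7.5,0],"turn":[0,0,0],"hand":0.4},{"offset":[12,-10,0],"turn":[0,0,0],"hand":0.4},{"offset":[15,-12.5,0],"turn":[0,0,0],"hand":0.4},{"offset":[18,-15,0],"turn":[0,0,0],"hand":0.4},{"offset":[18,-15,0],"turn":[0,0,0],"hand":0.4},{"offset":[18,-15,0],"turn":[0,0,0],"hand":0.4}]' 20
python3 - <<'E'
from h import *
m=vision.camera_model("wrist")
p,d=vision.capture("wrist"); cv2.imwrite("pics/w1.png",p[...,::-1]); np.savez("pics/w1.npz",p=p,d=d,**{k:m[k] for k in m})
E
```

```text
time_s: 0.77
tool_pos: [523.3, 182.4, 249.9]
orientation: [0.705, 0.709, -0.0, -0.0]
force: [0.8, -0.5, 0.2]
opening: 0.398
gripper_force: 0.0
```

View pics/w1.png

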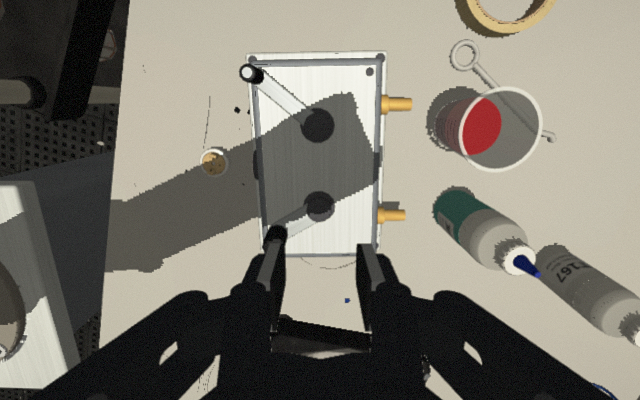

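```bash
python3 - <<'E'
from h import *
z=np.load("pics/w1.npz"); m={k:z[k] for k in z.files}; d=z["d"]
def dep(u,v):
    w=d[v-2:v+3,u-2:u+3]; w=np.median(w[w>0]); o,D=ray(m,u,v); return o+D*w
for n,u,v,zz in(("iso shaft",317,125,68),("sel shaft",319,206,68),("iso post",253,72,104),("port1",383,104,35),("port2",379,215,35)):
    print(n,at_z(m,u,v,zz).round(1),dep(u,v).round(1))
E
```

```text
iso shaft [519.2 237.   68. ] [519.2 237.   68.8]
sel shaft [521.4 158.3  68. ] [521.4 158.1  67.4]
iso post [469.4 279.6 104. ] [469.3 279.7 103.6]
port1 [585.4 256.1  35. ] [584.5 256.1  39.5]
port2 [588.  137.6  35. ] [587.3 138.9  38.9]
```

```bash
cat >> h.py <<'E'
def cloud(m,d):
    v,u=np.mgrid[:400,:640]; K=np.array([[m["fx"],0,m["cx"]],[0,m["fy"],m["cy"]],[0,0,1]])
    a=cv2.undistortPoints(np.stack([u.ravel(),v.ravel()],1)[:,None].astype(float),K,m["dist_coeffs"])[:,0]
    w=d.ravel(); P=np.c_[a*w[:,None],w]; P=(P-m["t"])@m["R"]; return P[w>0]
E
python3 - <<'E'
from h import *
def rep(n,m,d):
    P=cloud(m,d); P=P[(abs(P[:,0]-520)<110)&(abs(P[:,1]-190)<150)]
    for nm,a,b in(("top",44,57),("foot+top",5,57),("isopost",95,110)):
        Q=P[(P[:,2]>a)&(P[:,2]<b)][:,:2].astype(np.float32)
        if nm=="isopost": 
            for s in(1,-1):
                q=Q[(Q[:,1]-190)*s>0]; print(n,nm,len(q),np.median(q,0) if len(q) else 0, (q.min(0)+q.max(0))/2 if len(q) else 0)
        else: print(n,nm,len(Q),cv2.minAreaRect(Q))
    L=P[(P[:,2]>58)&(P[:,2]<67)]; print(L[:,:2].mean(0),L[:,2].mean())
z=np.load("pics/w1.npz"); rep("wrist",{k:z[k] for k in z.files},z["d"])
rep("top",vision.camera_model("top"),np.load("pics/top0.npz")["d"])
rep("side",vision.camera_model("side"),np.load("pics/side0.npz")["d"])
s=r.state(); print(s["tool_pos"],s["force"]); w=vision.camera_model("wrist"); print(w["t"]-z["t"])
E
```

```text
wrist top 20358 ((517.9305419921875, 195.02182006835938), (130.64822387695312, 204.356689453125), 1.247023582458496)
wrist foot+top 23535 ((512.8333129882812, 194.8629913330078), (205.9981231689453, 228.63821411132812), 1.4328656196594238)
wrist isopost 287 [465.41373 278.9923 ] [464.59772 279.53094]
wrist isopost 110 [474.8405  132.40332] [478.32526 130.03592]
[501.05042993 208.68754459] 63.99641254241186
top top 1730 ((524.2049560546875, 190.89483642578125), (134.8393096923828, 201.97161865234375), 2.8309762477874756)
top foot+top 2434 ((518.8955078125, 192.61363220214844), (218.98191833496094, 290.1833190917969), 0.740861713886261)
top isopost 16 [467.60425 274.70352] [467.80872 275.4595 ]
top isopost 23 [482.1181   124.800644] [480.5255  124.83438]
[508.75862153 195.31503263] 62.5348114330885
side top 1851 ((517.0880126953125, 194.71066284179688), (130.4541473388672, 209.70872497558594), 1.1895291805267334)
side foot+top 3237 ((512.6083984375, 196.28106689453125), (205.47341918945312, 226.51693725585938), 1.51614511013031)
side isopost 38 [464.3794  282.26715] [464.20447 279.7873 ]
side isopost 27 [478.14886 127.79309] [477.02795 128.15627]
[498.46724643 213.15579726] 63.36215409331351
[524.65301746 180.39093201 249.93625599] [ 1.18636484 -1.11916171  0.08010004]
[-0.82684284 -0.3057081  -0.2787436 ]
```

```bash
python3 -m inch '[{"offset":[2,-1.2,0],"turn":[0,0,-0.12],"hand":0.4},{"offset":[4,-2.4,0],"turn":[0,0,-0.24],"hand":0.4},{"offset":[6,-3.6,0],"turn":[0,0,-0.36],"hand":0.4},{"offset":[8,-4.8,0],"turn":[0,0,-0.48],"hand":0.4},{"offset":[10,-6,0],"turn":[0,0,-0.6],"hand":0.4},{"offset":[10,-6.1,0],"turn":[0,0,-0.72],"hand":0.4},{"offset":[10,-6.1,2],"turn":[0,0,-0.84],"hand":0.4},{"offset":[10,-6.1,4],"turn":[0,0,-0.88],"hand":0.4}]'
python3 -m inch '[{"offset":[0,0,3],"turn":[0,0,0],"hand":0.4},{"offset":[0,0,5],"turn":[0,0,0],"hand":0.4},{"offset":[0,0,6],"turn":[0,0,0],"hand":0.4},{"offset":[0,0,6],"turn":[0,0,0],"hand":0.4},{"offset":[0,0,6],"turn":[0,0,0],"hand":0.4}]'
python3 - <<'E'
from h import *
m=vision.camera_model("wrist")
p,d=vision.capture("wrist"); s=r.state(); print(s["tool_pos"],s["force"])
X=np.array(s["tool_pos"]); X[2]=104; q=proj(m,[X,[463.5,280.4,104]]); print(q)
for a in q: cv2.circle(p,tuple(int(x) for x in a),3,(255,0,0),1)
cv2.imwrite("pics/w2.png",p[...,::-1])
E
```

```text
time_s: 1.48
tool_pos: [466.0, 279.4, 210.3]
orientation: [0.337, 0.942, 0.001, 0.001]
force: [-0.6, -0.5, -1.5]
opening: 0.4
gripper_force: 0.0
time_s: 1.9
tool_pos: [464.9, 279.3, 150.1]
orientation: [0.339, 0.941, -0.0, -0.0]
force: [-0.3, 0.3, -0.4]
opening: 0.401
gripper_force: 0.0
[465.17595767 279.94627559 150.90760635] [ 0.82733717 -0.11198454  0.02750014]
[[321.45501207 238.4802954 ]
 [320.19000838 235.91623385]]
```

View pics/w2.png

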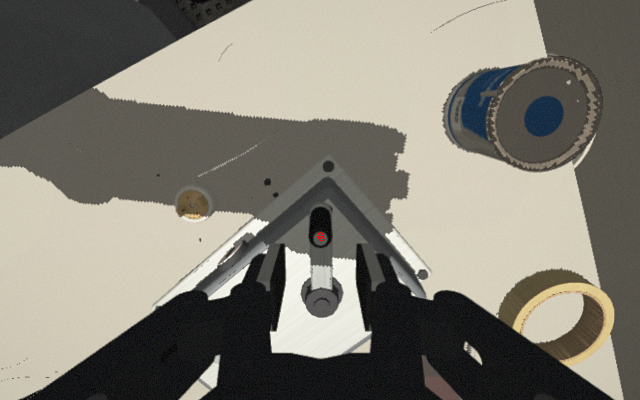

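The post top, at about (320,238), is centred between the fingers and matches the projection. I'm descending and narrowing the cage.

```bash
python3 -m inch '[{"offset":[0,0,2],"turn":[0,0,0],"hand":0.4},{"offset":[0,0,4],"turn":[0,0,0],"hand":0.4},{"offset":[0,0,5.5],"turn":[0,0,0],"hand":0.4},{"offset":[0,0,6],"turn":[0,0,0],"hand":0.35},{"offset":[0,0,6],"turn":[0,0,0],"hand":0.25},{"offset":[0,0,6],"turn":[0,0,0],"hand":0.25},{"offset":[0,0,6],"turn":[0,0,0],"hand":0.25}]'
python3 -c "
from h import *
s=r.state();print(s['tool_pos'],s['force'],s['opening'],s['orientation'])
# arc rows: tool displacement after turning phi clockwise from th0 (tool x radial outward)
for f in np.arange(.1,1.1,.1): print(round(f,1),(70*(np.cos(f)-1)/10).round(2),(70*np.sin(f)/10).round(2))
"
```

```text
time_s: 2.53
tool_pos: [465.0, 280.7, 91.5]
orientation: [0.339, 0.941, 0.001, 0.001]
force: [-0.6, -0.7, -0.1]
opening: 0.249
gripper_force: 0.0
[465.01692133 280.67201631  91.50528664] [-0.64765951 -0.73894029 -0.07827728] 0.24878822008888588 [3.38640671e-01 9.40914841e-01 1.06515305e-03 7.89619096e-04]
0.1 -0.03 0.7
0.2 -0.14 1.39
0.3 -0.31 2.07
0.4 -0.55 2.73
0.5 -0.86 3.36
0.6 -1.22 3.95
0.7 -1.65 4.51
0.8 -2.12 5.02
0.9 -2.65 5.48
1.0 -3.22 5.89
```

```bash
python3 -m inch '[{"offset":[0,0.35,0.1],"turn":[0,0,0.05],"hand":0.25},{"offset":[-0.03,0.7,0.1],"turn":[0,0,0.1],"hand":0.25},{"offset":[-0.08,1.05,0.1],"turn":[0,0,0.15],"hand":0.25},{"offset":[-0.14,1.39,0.1],"turn":[0,0,0.2],"hand":0.25},{"offset":[-0.22,1.73,0.1],"turn":[0,0,0.25],"hand":0.25},{"offset":[-0.31,2.07,0.1],"turn":[0,0,0.3],"hand":0.25},{"offset":[-0.42,2.4,0.1],"turn":[0,0,0.35],"hand":0.25},{"offset":[-0.55,2.73,0.1],"turn":[0,0,0.4],"hand":0.25}]'
python3 -c "
from h import *
m=vision.camera_model('wrist'); p,d=vision.capture('wrist'); s=r.state();print(s['tool_pos'],s['force'])
cv2.imwrite('pics/w3.png',p[150:330,220:420][...,::-1])"
```

```text
time_s: 3.2
tool_pos: [485.3, 297.2, 90.1]
orientation: [0.52, 0.854, -0.001, -0.0]
force: [-3.1, -2.3, 2.6]
opening: 0.25
gripper_force: 2.0
[486.02220337 297.72932256  90.19550282] [-1.17879468 -0.85611301  0.43369885]
```

View pics/w3.png

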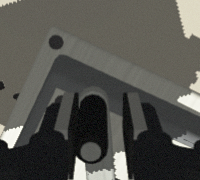

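The lever follows: the post at crop (92,150) rests on the left finger, with about 4 N moving force.

```bash
python3 -m inch '[{"offset":[0,0.35,0],"turn":[0,0,0.05],"hand":0.25},{"offset":[-0.03,0.7,0],"turn":[0,0,0.1],"hand":0.25},{"offset":[-0.08,1.05,0],"turn":[0,0,0.15],"hand":0.25},{"offset":[-0.14,1.39,0],"turn":[0,0,0.2],"hand":0.25},{"offset":[-0.22,1.73,0],"turn":[0,0,0.25],"hand":0.25},{"offset":[-0.31,2.07,0],"turn":[0,0,0.3],"hand":0.25},{"offset":[-0.31,2.07,0],"turn":[0,0,0.3],"hand":0.25}]'
cat > st.py <<'E'
from h import *
s=r.state(); x,y,z,w=s["orientation"]; ty=np.array([2*x*y,2*y*y-1]); p=np.array(s["tool_pos"])[:2]
c=np.array(__import__("sys").argv[1:3],float); q=p-c
print("t",s["time_s"],"tcp",p.round(1),"F",np.round(s["force"],1),"along tool y",round(float(np.dot(s["force"][:2],ty)),2),"r",np.hypot(*q).round(1),"ang",np.degrees(np.arctan2(q[1],q[0])).round(2),"toolY deg",np.degrees(np.arctan2(ty[1],ty[0])).round(2))
E
python3 st.py 517.6 236
```

```text
time_s: 3.83
tool_pos: [505.6, 304.8, 89.9]
orientation: [0.641, 0.768, 0.0, -0.0]
force: [-2.0, 0.2, 2.0]
opening: 0.25
gripper_force: 1.1
t 3.8333 tcp [505.6 304.8] F [-2.   0.2  2. ] along tool y -1.93 r 69.9 ang 99.92 toolY deg 10.28
```

```bash
python3 -m inch '[{"offset":[0,0.1,0],"turn":[0,0,0.02],"hand":0.25},{"offset":[0,0.2,0],"turn":[0,0,0.03],"hand":0.25},{"offset":[-0.01,0.3,0],"turn":[0,0,0.04],"hand":0.25},{"offset":[-0.01,0.4,0],"turn":[0,0,0.06],"hand":0.25},{"offset":[-0.01,0.4,0],"turn":[0,0,0.06],"hand":0.25}]'
python3 st.py 517.6 236
```

```text
time_s: 4.25
tool_pos: [509.6, 305.2, 89.1]
orientation: [0.664, 0.748, 0.0, -0.0]
force: [-2.8, -0.1, 2.9]
opening: 0.247
gripper_force: 1.4
t 4.25 tcp [509.6 305.2] F [-2.8 -0.1  2.9] along tool y -2.8 r 69.7 ang 96.63 toolY deg 6.82
```

```bash
python3 -m inch '[{"offset":[0,0.08,0],"turn":[0,0,0.01],"hand":0.25},{"offset":[0,0.16,0],"turn":[0,0,0.02],"hand":0.25},{"offset":[0,0.25,0],"turn":[0,0,0.036],"hand":0.25},{"offset":[0,0.25,0],"turn":[0,0,0.036],"hand":0.25}]'
python3 st.py 517.6 236
```

```text
time_s: 4.58
tool_pos: [512.1, 305.3, 89.0]
orientation: [0.677, 0.736, 0.0, 0.0]
force: [-3.4, 0.2, 2.0]
opening: 0.25
gripper_force: 1.3
t 4.5833 tcp [512.1 305.3] F [-3.4  0.2  2. ] along tool y -3.34 r 69.5 ang 94.5 toolY deg 4.74
```

```bash
python3 -m inch '[{"offset":[0,0.08,0],"turn":[0,0,0.01],"hand":0.25},{"offset":[0,0.16,0],"turn":[0,0,0.02],"hand":0.25},{"offset":[-0.01,0.2,0],"turn":[0,0,0.03],"hand":0.25},{"offset":[-0.01,0.2,0],"turn":[0,0,0.03],"hand":0.25}]'
python3 st.py 517.6 236
```

```text
time_s: 4.92
tool_pos: [514.0, 305.3, 89.0]
orientation: [0.688, 0.726, 0.0, 0.0]
force: [-2.9, 0.7, 2.4]
opening: 0.253
gripper_force: 1.3
t 4.9167 tcp [514.  305.3] F [-2.9  0.7  2.4] along tool y -2.82 r 69.4 ang 92.95 toolY deg 3.05
```

```bash
python3 -m inch '[{"offset":[0,0.08,0],"turn":[0,0,0.01],"hand":0.25},{"offset":[0,0.16,0],"turn":[0,0,0.02],"hand":0.25},{"offset":[0,0.24,0],"turn":[0,0,0.034],"hand":0.25},{"offset":[0,0.24,0],"turn":[0,0,0.034],"hand":0.25}]'
python3 st.py 517.6 236
```

```text
time_s: 5.25
tool_pos: [516.5, 305.5, 89.0]
orientation: [0.7, 0.714, 0.0, 0.0]
force: [-3.1, -0.5, 2.1]
opening: 0.249
gripper_force: 1.3
t 5.25 tcp [516.5 305.5] F [-3.1 -0.5  2.1] along tool y -3.12 r 69.5 ang 90.92 toolY deg 1.08
```

```bash
python3 -m inch '[{"offset":[0,0.08,0],"turn":[0,0,0.01],"hand":0.25},{"offset":[0,0.16,0],"turn":[0,0,0.02],"hand":0.25},{"offset":[0,0.24,0],"turn":[0,0,0.034],"hand":0.25},{"offset":[0,0.24,0],"turn":[0,0,0.034],"hand":0.25}]'
python3 st.py 517.6 236
```

```text
time_s: 5.58
tool_pos: [518.9, 305.5, 89.0]
orientation: [0.712, 0.702, 0.0, 0.0]
force: [-3.1, -0.3, 2.3]
opening: 0.251
gripper_force: 1.3
t 5.5833 tcp [518.9 305.5] F [-3.1 -0.3  2.3] along tool y -3.09 r 69.5 ang 88.94 toolY deg -0.87
```

```bash
python3 -m inch '[{"offset":[0,0.08,0],"turn":[0,0,0.01],"hand":0.25},{"offset":[0,0.16,0],"turn":[0,0,0.02],"hand":0.25},{"offset":[0,0.24,0],"turn":[0,0,0.034],"hand":0.25},{"offset":[0,0.24,0],"turn":[0,0,0.034],"hand":0.25}]'
python3 st.py 517.6 236
```

```text
time_s: 5.92
tool_pos: [521.3, 305.5, 89.0]
orientation: [0.724, 0.69, 0.0, 0.0]
force: [-2.2, 0.3, 1.9]
opening: 0.251
gripper_force: 1.3
t 5.9167 tcp [521.3 305.5] F [-2.2  0.3  1.9] along tool y -2.19 r 69.6 ang 86.96 toolY deg -2.82
```

```bash
python3 -m inch '[{"offset":[0,0.08,0],"turn":[0,0,0.01],"hand":0.25},{"offset":[0,0.16,0],"turn":[0,0,0.02],"hand":0.25},{"offset":[0,0.24,0],"turn":[0,0,0.034],"hand":0.25},{"offset":[0,0.24,0],"turn":[0,0,0.034],"hand":0.25}]'
python3 st.py 517.6 236
```

```text
time_s: 6.25
tool_pos: [523.7, 305.4, 89.0]
orientation: [0.736, 0.677, 0.0, 0.0]
force: [-2.7, 0.4, 2.0]
opening: 0.252
gripper_force: 1.3
t 6.25 tcp [523.7 305.4] F [-2.7  0.4  2. ] along tool y -2.75 r 69.7 ang 84.97 toolY deg -4.77
```

```bash
python3 -m inch '[{"offset":[0,0.08,0],"turn":[0,0,0.01],"hand":0.25},{"offset":[0,0.16,0],"turn":[0,0,0.02],"hand":0.25},{"offset":[0,0.24,0],"turn":[0,0,0.034],"hand":0.25},{"offset":[0,0.24,0],"turn":[0,0,0.034],"hand":0.25}]'
python3 st.py 517.6 236
```

```text
time_s: 6.58
tool_pos: [526.1, 305.2, 89.0]
orientation: [0.747, 0.664, 0.0, 0.0]
force: [-1.5, 0.5, 0.9]
opening: 0.247
gripper_force: 1.3
t 6.5833 tcp [526.1 305.2] F [-1.5  0.5  0.9] along tool y -1.55 r 69.7 ang 82.99 toolY deg -6.72
```

```bash
python3 -m inch '[{"offset":[0,0.08,0],"turn":[0,0,0.01],"hand":0.25},{"offset":[0,0.16,0],"turn":[0,0,0.02],"hand":0.25},{"offset":[0,0.24,0],"turn":[0,0,0.034],"hand":0.25},{"offset":[0,0.24,0],"turn":[0,0,0.034],"hand":0.25}]'
python3 st.py 517.6 236
```

```text
time_s: 6.92
tool_pos: [528.5, 304.9, 89.0]
orientation: [0.758, 0.652, 0.0, 0.0]
force: [-2.3, 0.9, 1.2]
opening: 0.248
gripper_force: 1.3
t 6.9167 tcp [528.5 304.9] F [-2.3  0.9  1.2] along tool y -2.46 r 69.7 ang 81.04 toolY deg -8.66
```

```bash
python3 -m inch '[{"offset":[0,0.08,0],"turn":[0,0,0.01],"hand":0.25},{"offset":[0,0.16,0],"turn":[0,0,0.02],"hand":0.25},{"offset":[0,0.24,0],"turn":[0,0,0.034],"hand":0.25},{"offset":[0,0.24,0],"turn":[0,0,0.034],"hand":0.25}]'
python3 st.py 517.6 236
```

```text
time_s: 7.25
tool_pos: [530.9, 304.5, 89.0]
orientation: [0.769, 0.639, 0.0, 0.0]
force: [-2.6, 0.7, 2.2]
opening: 0.252
gripper_force: 1.3
t 7.25 tcp [530.9 304.5] F [-2.6  0.7  2.2] along tool y -2.7 r 69.8 ang 79.02 toolY deg -10.61
```

```bash
python3 -m inch '[{"offset":[0,0.08,0],"turn":[0,0,0.01],"hand":0.25},{"offset":[0,0.16,0],"turn":[0,0,0.02],"hand":0.25},{"offset":[0,0.24,0],"turn":[0,0,0.034],"hand":0.25},{"offset":[0,0.24,0],"turn":[0,0,0.034],"hand":0.25}]'
python3 st.py 517.6 236
```

```text
time_s: 7.58
tool_pos: [533.2, 304.1, 89.0]
orientation: [0.78, 0.626, 0.0, 0.0]
force: [-2.8, 0.6, 1.2]
opening: 0.248
gripper_force: 1.3
t 7.5833 tcp [533.2 304.1] F [-2.8  0.6  1.2] along tool y -2.84 r 69.9 ang 77.08 toolY deg -12.56
```

```bash
python3 -m inch '[{"offset":[0,0.08,0],"turn":[0,0,0.01],"hand":0.25},{"offset":[0,0.16,0],"turn":[0,0,0.02],"hand":0.25},{"offset":[0,0.24,0],"turn":[0,0,0.034],"hand":0.25},{"offset":[0,0.24,0],"turn":[0,0,0.034],"hand":0.25}]'
python3 st.py 517.6 236
```

```text
time_s: 7.92
tool_pos: [535.6, 303.5, 89.0]
orientation: [0.791, 0.612, 0.0, 0.0]
force: [-2.8, 1.2, 1.6]
opening: 0.251
gripper_force: 1.3
t 7.9167 tcp [535.6 303.5] F [-2.8  1.2  1.6] along tool y -2.99 r 69.9 ang 75.07 toolY deg -14.51
```

```bash
python3 -m inch '[{"offset":[0,0.08,0],"turn":[0,0,0.01],"hand":0.25},{"offset":[0,0.16,0],"turn":[0,0,0.02],"hand":0.25},{"offset":[0,0.24,0],"turn":[0,0,0.034],"hand":0.25},{"offset":[0,0.24,0],"turn":[0,0,0.034],"hand":0.25}]'
python3 st.py 517.6 236
```

```text
time_s: 8.25
tool_pos: [537.9, 303.0, 89.0]
orientation: [0.801, 0.599, 0.0, 0.0]
force: [-2.7, 1.4, 1.3]
opening: 0.249
gripper_force: 1.3
t 8.25 tcp [537.9 303. ] F [-2.7  1.4  1.3] along tool y -2.98 r 70.0 ang 73.14 toolY deg -16.46
```

```bash
python3 -m inch '[{"offset":[0,0.08,0],"turn":[0,0,0.01],"hand":0.25},{"offset":[0,0.16,0],"turn":[0,0,0.02],"hand":0.25},{"offset":[0,0.24,0],"turn":[0,0,0.034],"hand":0.25},{"offset":[0,0.24,0],"turn":[0,0,0.034],"hand":0.25}]'
python3 st.py 517.6 236
```

```text
time_s: 8.58
tool_pos: [540.2, 302.3, 89.0]
orientation: [0.811, 0.585, 0.0, 0.0]
force: [-2.6, 1.1, 2.4]
opening: 0.245
gripper_force: 1.4
t 8.5833 tcp [540.2 302.3] F [-2.6  1.1  2.4] along tool y -2.81 r 70.0 ang 71.16 toolY deg -18.41
```

```bash
python3 -m inch '[{"offset":[0,0.08,0],"turn":[0,0,0.01],"hand":0.25},{"offset":[0,0.16,0],"turn":[0,0,0.02],"hand":0.25},{"offset":[0,0.24,0],"turn":[0,0,0.034],"hand":0.25},{"offset":[0,0.24,0],"turn":[0,0,0.034],"hand":0.25}]'
python3 st.py 517.6 236
```

```text
time_s: 8.92
tool_pos: [542.5, 301.5, 89.0]
orientation: [0.821, 0.571, 0.0, 0.0]
force: [-2.0, 1.3, 2.7]
opening: 0.25
gripper_force: 1.4
t 8.9167 tcp [542.5 301.5] F [-2.   1.3  2.7] along tool y -2.34 r 70.0 ang 69.21 toolY deg -20.36
```

```bash
python3 -m inch '[{"offset":[0,0.08,0],"turn":[0,0,0.01],"hand":0.25},{"offset":[0,0.16,0],"turn":[0,0,0.02],"hand":0.25},{"offset":[0,0.24,0],"turn":[0,0,0.034],"hand":0.25},{"offset":[0,0.24,0],"turn":[0,0,0.034],"hand":0.25}]'
python3 st.py 517.6 236
```

```text
time_s: 9.25
tool_pos: [544.7, 300.7, 89.0]
orientation: [0.831, 0.557, 0.0, 0.0]
force: [-1.7, 1.2, 2.0]
opening: 0.249
gripper_force: 1.4
t 9.25 tcp [544.7 300.7] F [-1.7  1.2  2. ] along tool y -2.07 r 70.1 ang 67.24 toolY deg -22.3
```

```bash
python3 -m inch '[{"offset":[0,0.08,0],"turn":[0,0,0.01],"hand":0.25},{"offset":[0,0.16,0],"turn":[0,0,0.02],"hand":0.25},{"offset":[0,0.24,0],"turn":[0,0,0.034],"hand":0.25},{"offset":[0,0.24,0],"turn":[0,0,0.034],"hand":0.25}]'
python3 st.py 517.6 236
```

```text
time_s: 9.58
tool_pos: [547.0, 299.7, 89.1]
orientation: [0.84, 0.543, 0.0, 0.0]
force: [-2.3, 1.4, 2.1]
opening: 0.249
gripper_force: 1.4
t 9.5833 tcp [547.  299.7] F [-2.3  1.4  2.1] along tool y -2.73 r 70.2 ang 65.24 toolY deg -24.25
```

```bash
python3 -m inch '[{"offset":[0,0.08,0],"turn":[0,0,0.01],"hand":0.25},{"offset":[0,0.16,0],"turn":[0,0,0.02],"hand":0.25},{"offset":[0,0.24,0],"turn":[0,0,0.034],"hand":0.25},{"offset":[0,0.24,0],"turn":[0,0,0.034],"hand":0.25}]'
python3 st.py 517.6 236
```

```text
time_s: 9.92
tool_pos: [549.1, 298.8, 89.0]
orientation: [0.849, 0.528, 0.0, 0.0]
force: [-3.0, 1.0, 2.0]
opening: 0.25
gripper_force: 1.4
t 9.9167 tcp [549.1 298.8] F [-3.  1.  2.] along tool y -3.15 r 70.3 ang 63.34 toolY deg -26.2
```

```bash
python3 -m inch '[{"offset":[0,0.08,0],"turn":[0,0,0.01],"hand":0.25},{"offset":[0,0.16,0],"turn":[0,0,0.02],"hand":0.25},{"offset":[-0.01,0.24,0],"turn":[0,0,0.034],"hand":0.25},{"offset":[-0.01,0.24,0],"turn":[0,0,0.034],"hand":0.25}]'
python3 st.py 517.6 236
```

```text
time_s: 10.25
tool_pos: [550.0, 298.3, 89.0]
orientation: [0.858, 0.514, -0.001, -0.001]
force: [-5.9, 2.2, 4.0]
opening: 0.248
gripper_force: 3.2
t 10.25 tcp [550.  298.3] F [-5.9  2.2  4. ] along tool y -6.27 r 70.2 ang 62.56 toolY deg -28.11
```

The lever moved only 1 mm of the 2.4 mm commanded and the force doubled, so this is the stop. One more gentle press to confirm.

```bash
python3 -m inch '[{"offset":[0,0.04,0],"turn":[0,0,0],"hand":0.25},{"offset":[0,0.08,0],"turn":[0,0,0],"hand":0.25},{"offset":[0,0.08,0],"turn":[0,0,0],"hand":0.25},{"offset":[0,0.08,0],"turn":[0,0,0],"hand":0.25}]'
python3 st.py 517.6 236
```

```text
time_s: 10.58
tool_pos: [550.1, 298.4, 89.0]
orientation: [0.857, 0.515, -0.001, -0.001]
force: [-7.9, 3.5, 4.5]
opening: 0.25
gripper_force: 3.9
t 10.5833 tcp [550.1 298.4] F [-7.9  3.5  4.5] along tool y -8.64 r 70.3 ang 62.47 toolY deg -28.03
```

```bash
python3 -m inch '[{"offset":[0,-0.3,0],"turn":[0,0,0],"hand":0.25},{"offset":[0,-0.6,0],"turn":[0,0,0],"hand":0.3},{"offset":[0,-0.6,0],"turn":[0,0,0],"hand":0.4},{"offset":[0,-0.6,0],"turn":[0,0,0],"hand":0.4},{"offset":[0,-0.6,-2.5],"turn":[0,0,0],"hand":0.4},{"offset":[0,-0.6,-5],"turn":[0,0,0],"hand":0.4},{"offset":[0,-0.6,-7.5],"turn":[0,0,0],"hand":0.4},{"offset":[0,-0.6,-7.5],"turn":[0,0,0],"hand":0.4}]'
python3 st.py 517.6 236
python3 - <<'E'
from h import *
s=r.state(); x,y,z,w=s["orientation"]; p=np.array(s["tool_pos"])[:2]
tx=np.array([2*x*x-1,2*x*y]); ty=np.array([2*x*y,2*y*y-1]); d=np.array([476.7,127])-p
print("cm",d@tx/10,d@ty/10,"turn",np.arctan2(ty[1],ty[0])+np.radians(58.7))
m=vision.camera_model("wrist"); p,d=vision.capture("wrist"); P=cloud(m,d); P=P[(P[:,2]>98)&(P[:,2]<110)&(np.hypot(P[:,0]-517,P[:,1]-236)<90)]
q=P.mean(0)[:2]-[517.6,236]; print(len(P),P.mean(0),P.min(0),P.max(0),np.degrees(np.arctan2(q[1],q[0])))
E
```

```text
time_s: 11.25
tool_pos: [549.8, 301.0, 169.2]
orientation: [0.858, 0.514, 0.004, 0.0]
force: [0.1, -0.5, 1.0]
opening: 0.4
gripper_force: 0.0
t 11.25 tcp [549.8 301. ] F [ 0.1 -0.5  1. ] along tool y 0.28 r 72.5 ang 63.63 toolY deg -28.15
cm -18.78593093904635 1.7627434525002925 turn 0.5331539539734493
387 [546.08367423 301.77693652 103.18205315] [538.53968214 294.52984223  98.00342527] [552.44042554 307.81950202 106.00924576] 66.58573012039291
```

```bash
python3 -m inch '[{"offset":[-3,0.3,0],"turn":[0,0,0.1],"hand":0.5},{"offset":[-6.5,0.6,0],"turn":[0,0,0.2],"hand":0.5},{"offset":[-10,1,0],"turn":[0,0,0.3],"hand":0.5},{"offset":[-13.5,1.3,0],"turn":[0,0,0.4],"hand":0.5},{"offset":[-17,1.6,0],"turn":[0,0,0.5],"hand":0.5},{"offset":[-18.8,1.8,0],"turn":[0,0,0.53],"hand":0.5},{"offset":[-18.8,1.8,2],"turn":[0,0,0.53],"hand":0.5},{"offset":[-18.8,1.8,2],"turn":[0,0,0.53],"hand":0.5}]'
python3 st.py 519.4 153
python3 - <<'E'
from h import *
m=vision.camera_model("wrist"); p,d=vision.capture("wrist"); P=cloud(m,d); P=P[(P[:,2]>90)&(P[:,2]<100)&(np.hypot(P[:,0]-519.4,P[:,1]-153)<75)]
print(len(P),np.median(P,0),P.min(0),P.max(0)); s=r.state(); print(s["tool_pos"])
X=np.array(s["tool_pos"]);X[2]=96; q=proj(m,[X,[476.7,127,96]]); print(q)
for a in q: cv2.circle(p,tuple(int(x) for x in a),3,(255,0,0),1)
cv2.imwrite("pics/w4.png",p[...,::-1])
E
```

```text
time_s: 11.97
tool_pos: [472.2, 124.2, 141.8]
orientation: [0.962, 0.271, -0.002, 0.0]
force: [-0.3, 0.3, -0.1]
opening: 0.5
gripper_force: 0.0
t 11.9667 tcp [472.2 124.2] F [-0.3  0.3 -0.1] along tool y -0.4 r 55.3 ang -148.63 toolY deg -58.5
1119 [479.6139014  127.43559739  95.53943155] [467.96906629 116.16040642  90.0400401 ] [489.60827397 137.6140956   98.04029075]
[472.83087077 125.32894506 142.75291088]
[[320.6209807  234.95643938]
 [321.68241928 228.10699932]]
```

View pics/w4.png

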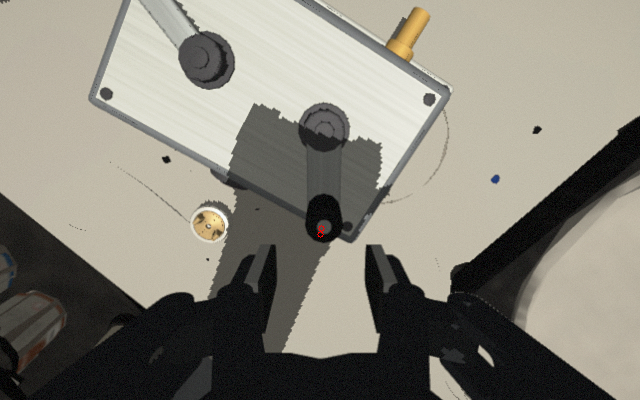

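The selector post, at about (323,222), is between the fingers sideways and 5 mm farther in along tool x. I'll check the neighbouring plate's clearance, then descend.

```bash
python3 - <<'E'
from h import *
for n,m,d in(("side",vision.camera_model("side"),np.load("pics/side0.npz")["d"]),("wrist",{k:v for k,v in np.load("pics/w1.npz").items()},np.load("pics/w1.npz")["d"])):
    P=cloud(m,d); P=P[(P[:,0]>400)&(P[:,0]<640)&(P[:,2]>30)&(P[:,2]<130)&(P[:,1]<80)&(P[:,1]>-60)]
    for a in range(-60,80,20):
        q=P[(P[:,1]>=a)&(P[:,1]<a+20)]; print(n,a,len(q),(q.min(0).round(),q.max(0).round()) if len(q) else "")
E
python3 -m inch '[{"offset":[0.5,0.1,0],"turn":[0,0,0],"hand":0.5},{"offset":[0.5,0.1,0],"turn":[0,0,0],"hand":0.5}]'
python3 st.py 519.4 153
```

```text
side -60 416 (array([448., -60.,  30.]), array([640., -40.,  84.]))
side -40 331 (array([451., -40.,  30.]), array([620., -20.,  84.]))
side -20 141 (array([463., -20.,  30.]), array([590.,  -8.,  85.]))
side 0 0 
side 20 0 
side 40 0 
side 60 0 
wrist -60 103 (array([463., -44.,  30.]), array([587., -40.,  46.]))
wrist -40 1407 (array([460., -40.,  30.]), array([587., -20.,  46.]))
wrist -20 450 (array([465., -20.,  30.]), array([571.,  -8.,  83.]))
wrist 0 0 
wrist 20 0 
wrist 40 0 
wrist 60 0 
time_s: 12.18
tool_pos: [480.2, 129.0, 144.5]
orientation: [0.962, 0.273, 0.001, -0.0]
force: [-0.5, -0.1, -0.6]
opening: 0.498
gripper_force: 0.0
t 12.1833 tcp [480.2 129. ] F [-0.5 -0.1 -0.6] along tool y -0.15 r 45.9 ang -148.5 toolY deg -58.33
```

```bash
python3 -m inch '[{"offset":[-0.2,0,1.5],"turn":[0,0,0],"hand":0.5},{"offset":[-0.2,0,3],"turn":[0,0,0],"hand":0.5},{"offset":[-0.2,0,4.5],"turn":[0,0,0],"hand":0.5},{"offset":[-0.2,0,5.6],"turn":[0,0,0],"hand":0.5},{"offset":[-0.2,0,5.6],"turn":[0,0,0],"hand":0.38},{"offset":[-0.2,0,5.6],"turn":[0,0,0],"hand":0.36},{"offset":[-0.2,0,5.6],"turn":[0,0,0],"hand":0.36},{"offset":[-0.2,0,5.6],"turn":[0,0,0],"hand":0.36}]'
python3 st.py 519.4 153
```

```text
time_s: 12.85
tool_pos: [477.6, 126.8, 88.8]
orientation: [0.962, 0.272, 0.001, -0.0]
force: [0.4, 0.6, 0.7]
opening: 0.359
gripper_force: 0.0
t 12.85 tcp [477.6 126.8] F [0.4 0.6 0.7] along tool y -0.31 r 49.3 ang -147.91 toolY deg -58.44
```

```bash
python3 -m inch '[{"offset":[0,0.2,0.1],"turn":[0,0,-0.04],"hand":0.36},{"offset":[0.01,0.35,0.1],"turn":[0,0,-0.07],"hand":0.36},{"offset":[0.02,0.5,0.1],"turn":[0,0,-0.1],"hand":0.36},{"offset":[0.03,0.6,0.1],"turn":[0,0,-0.12],"hand":0.36},{"offset":[0.04,0.7,0.1],"turn":[0,0,-0.14],"hand":0.36},{"offset":[0.06,0.8,0.1],"turn":[0,0,-0.16],"hand":0.36},{"offset":[0.06,0.8,0.1],"turn":[0,0,-0.16],"hand":0.36}]'
python3 st.py 519.4 153
```

```text
time_s: 13.43
tool_pos: [481.7, 120.6, 87.4]
orientation: [0.937, 0.349, 0.0, -0.0]
force: [-2.3, 1.3, 2.5]
opening: 0.359
gripper_force: 1.5
t 13.4333 tcp [481.7 120.6] F [-2.3  1.3  2.5] along tool y -2.52 r 49.7 ang -139.26 toolY deg -49.19
```

```bash
python3 -m inch '[{"offset":[0,0.1,0],"turn":[0,0,-0.02],"hand":0.36},{"offset":[0.01,0.2,0],"turn":[0,0,-0.04],"hand":0.36},{"offset":[0.02,0.3,0],"turn":[0,0,-0.06],"hand":0.36},{"offset":[0.02,0.3,0],"turn":[0,0,-0.06],"hand":0.36}]'
python3 st.py 519.4 153
```

```text
time_s: 13.77
tool_pos: [483.7, 117.6, 87.0]
orientation: [0.926, 0.377, -0.0, 0.0]
force: [-1.3, 2.0, 2.6]
opening: 0.362
gripper_force: 1.5
t 13.7667 tcp [483.7 117.6] F [-1.3  2.   2.6] along tool y -2.37 r 50.2 ang -135.24 toolY deg -45.76
```

```bash
python3 -m inch '[{"offset":[0.01,0.31,0],"turn":[0,0,-0.06],"hand":0.36},{"offset":[0.04,0.62,0],"turn":[0,0,-0.125],"hand":0.36},{"offset":[0.09,0.93,0],"turn":[0,0,-0.19],"hand":0.36},{"offset":[0.16,1.24,0],"turn":[0,0,-0.25],"hand":0.36},{"offset":[0.24,1.54,0],"turn":[0,0,-0.31],"hand":0.36},{"offset":[0.35,1.83,0],"turn":[0,0,-0.375],"hand":0.36},{"offset":[0.47,2.12,0],"turn":[0,0,-0.44],"hand":0.36},{"offset":[0.61,2.4,0],"turn":[0,0,-0.5],"hand":0.36}]'
python3 st.py 519.4 153
```

```text
time_s: 14.43
tool_pos: [503.7, 104.4, 86.6]
orientation: [0.804, 0.595, -0.001, -0.001]
force: [-4.4, 2.3, 4.3]
opening: 0.361
gripper_force: 2.6
t 14.4333 tcp [503.7 104.4] F [-4.4  2.3  4.3] along tool y -4.85 r 51.1 ang -107.95 toolY deg -17.01
```

```bash
python3 -m inch '[{"offset":[0.02,0.31,0],"turn":[0,0,-0.06],"hand":0.36},{"offset":[0.05,0.62,-0.05],"turn":[0,0,-0.125],"hand":0.36},{"offset":[0.1,0.93,-0.05],"turn":[0,0,-0.19],"hand":0.36},{"offset":[0.18,1.24,-0.05],"turn":[0,0,-0.25],"hand":0.36},{"offset":[0.28,1.54,-0.05],"turn":[0,0,-0.31],"hand":0.36},{"offset":[0.38,1.83,-0.05],"turn":[0,0,-0.375],"hand":0.36},{"offset":[0.38,1.83,-0.05],"turn":[0,0,-0.375],"hand":0.36}]'
python3 st.py 519.4 153
```

```text
time_s: 15.02
tool_pos: [522.5, 101.7, 86.7]
orientation: [0.68, 0.734, -0.001, -0.0]
force: [-3.6, 0.5, -0.6]
opening: 0.362
gripper_force: 1.5
t 15.0167 tcp [522.5 101.7] F [-3.6  0.5 -0.6] along tool y -3.54 r 51.4 ang -86.56 toolY deg 4.38
```

```bash
python3 -m inch '[{"offset":[0.01,0.15,0],"turn":[0,0,-0.03],"hand":0.36},{"offset":[0.02,0.3,0],"turn":[0,0,-0.06],"hand":0.36},{"offset":[0.04,0.45,0],"turn":[0,0,-0.09],"hand":0.36},{"offset":[0.06,0.6,0],"turn":[0,0,-0.12],"hand":0.36},{"offset":[0.06,0.6,0],"turn":[0,0,-0.12],"hand":0.36}]'
python3 st.py 519.4 153
```

```text
time_s: 15.43
tool_pos: [528.4, 102.8, 86.8]
orientation: [0.636, 0.772, -0.001, -0.0]
force: [-2.5, -1.6, -1.5]
opening: 0.361
gripper_force: 1.6
t 15.4333 tcp [528.4 102.8] F [-2.5 -1.6 -1.5] along tool y -2.78 r 51.0 ang -79.79 toolY deg 11.08
```

```bash
python3 -m inch '[{"offset":[0,0.08,0],"turn":[0,0,-0.02],"hand":0.36},{"offset":[0.01,0.16,0],"turn":[0,0,-0.04],"hand":0.36},{"offset":[0.01,0.24,0],"turn":[0,0,-0.05],"hand":0.36},{"offset":[0.01,0.24,0],"turn":[0,0,-0.05],"hand":0.36}]'
python3 st.py 519.4 153
```

```text
time_s: 15.77
tool_pos: [531.4, 104.4, 87.1]
orientation: [0.615, 0.788, -0.0, -0.0]
force: [-2.8, -1.6, -3.2]
opening: 0.36
gripper_force: 1.7
t 15.7667 tcp [531.4 104.4] F [-2.8 -1.6 -3.2] along tool y -3.1 r 50.1 ang -76.16 toolY deg 14.04
```

```bash
python3 -m inch '[{"offset":[0,0.07,0],"turn":[0,0,-0.02],"hand":0.36},{"offset":[0.0,0.14,0],"turn":[0,0,-0.03],"hand":0.36},{"offset":[0.0,0.2,0],"turn":[0,0,-0.04],"hand":0.36},{"offset":[0.0,0.2,0],"turn":[0,0,-0.04],"hand":0.36}]'
python3 st.py 519.4 153
```

```text
time_s: 16.1
tool_pos: [533.8, 105.3, 87.5]
orientation: [0.599, 0.801, 0.0, 0.0]
force: [-3.1, -0.9, -2.4]
opening: 0.362
gripper_force: 1.6
t 16.1 tcp [533.8 105.3] F [-3.1 -0.9 -2.4] along tool y -3.26 r 49.9 ang -73.17 toolY deg 16.37
```

```bash
python3 -m inch '[{"offset":[0,0.07,0],"turn":[0,0,-0.02],"hand":0.36},{"offset":[0.0,0.14,0],"turn":[0,0,-0.03],"hand":0.36},{"offset":[0.0,0.2,0],"turn":[0,0,-0.04],"hand":0.36},{"offset":[0.0,0.2,0],"turn":[0,0,-0.04],"hand":0.36}]'
python3 st.py 519.4 153
```

```text
time_s: 16.43
tool_pos: [534.7, 105.5, 87.4]
orientation: [0.583, 0.812, -0.001, -0.001]
force: [-7.3, -2.4, 0.8]
opening: 0.36
gripper_force: 3.2
t 16.4333 tcp [534.7 105.5] F [-7.3 -2.4  0.8] along tool y -7.73 r 49.9 ang -72.15 toolY deg 18.68
```

```bash
python3 -m inch '[{"offset":[0,0.03,0],"turn":[0,0,0],"hand":0.36},{"offset":[0,0.06,0],"turn":[0,0,0],"hand":0.36},{"offset":[0,0.06,0],"turn":[0,0,0],"hand":0.36},{"offset":[0,0.06,0],"turn":[0,0,0],"hand":0.36}]'
python3 st.py 519.4 153
```

```text
time_s: 16.77
tool_pos: [534.8, 105.5, 87.4]
orientation: [0.583, 0.812, -0.001, -0.001]
force: [-7.5, -2.0, 1.4]
opening: 0.358
gripper_force: 3.8
t 16.7667 tcp [534.8 105.5] F [-7.5 -2.   1.4] along tool y -7.75 r 50.0 ang -72.06 toolY deg 18.65
```

The selector is home as well. Backing off, opening, lifting and looking.

```bash
python3 -m inch '[{"offset":[0,-0.3,0],"turn":[0,0,0],"hand":0.36},{"offset":[0,-0.65,0],"turn":[0,0,0],"hand":0.4},{"offset":[0,-0.65,0],"turn":[0,0,0],"hand":0.48},{"offset":[0,-0.65,0],"turn":[0,0,0],"hand":0.48},{"offset":[0,-0.65,-3],"turn":[0,0,0],"hand":0.48},{"offset":[0,-0.65,-6],"turn":[0,0,0],"hand":0.48},{"offset":[0,-0.65,-9],"turn":[0,0,0],"hand":0.48},{"offset":[0,-0.65,-12],"turn":[0,0,0],"hand":0.48}]'
python3 -m inch '[{"offset":[-3,0,-2],"turn":[0,0,0],"hand":0.48},{"offset":[-6,0,-4],"turn":[0,0,0],"hand":0.48},{"offset":[-6,0,-4],"turn":[0,0,0],"hand":0.48},{"offset":[-6,0,-4],"turn":[0,0,0],"hand":0.48}]'
python3 - <<'E'
from h import *
m=vision.camera_model("wrist"); p,d=vision.capture("wrist"); cv2.imwrite("pics/w5.png",p[...,::-1]); P=cloud(m,d)
for n,c,R,a,b in(("iso",(517.6,236),70,97,108),("sel",(519.4,153),50,90,100)):
    Q=P[(P[:,2]>a)&(P[:,2]<b)]; D=Q[:,:2]-c; Q=Q[abs(np.hypot(*D.T)-R)<22]
    if len(Q): q=(Q.min(0)+Q.max(0))[:2]/2-c; print(n,len(Q),q,np.degrees(np.arctan2(q[1],q[0])))
s=r.state(); print(s["tool_pos"],s["force"],s["time_s"])
E
```

```text
time_s: 17.43
tool_pos: [530.5, 104.1, 209.3]
orientation: [0.583, 0.812, 0.001, 0.0]
force: [0.5, -0.7, 0.0]
opening: 0.482
gripper_force: 0.0
time_s: 17.77
tool_pos: [551.0, 45.1, 249.4]
orientation: [0.585, 0.811, 0.001, 0.002]
force: [-0.7, 1.1, -1.3]
opening: 0.481
gripper_force: 0.0
sel 503 [ 10.54530531 -49.3692347 ] -77.94277105130051
[549.81470046  46.72431133 248.17497329] [-0.06232264  0.49398092 -0.55583306] 17.8167
```

View pics/w5.png

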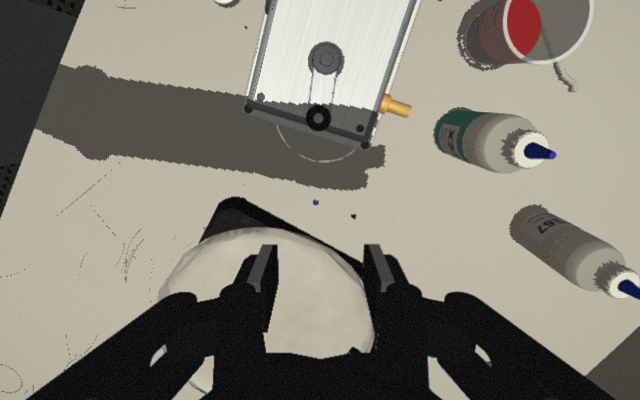

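The selector post at (318,118) sits near -78°, the expected stop, and the gripper is clear. The bystanders in view haven't moved. Handing in.

```bash
python3 -c "
from station import hand_in
print(hand_in())"
```

```text
the job is handed in; nothing more can be done
None
```

Both levers are fully home, isolator first and then selector, with the measured push never above about 9 N; the gripper is clear and the job is handed in (no verdict shown).

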